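Lock the bath windlass with its pin

TASK

Lock the little bucket windlass: take the lock pin from its wooden rest and stand it in the hole on top of the lock housing, where it comes to rest on the shaft, and let it go. Then turn the round handwheel (the hole comes up soonest with the wheel's top going away from the robot) until the pin drops into the shaft's hidden cross-hole, leave the wheel so that the pin is free, and push the pin down fully home until its head sits flat on the housing. Do it gently, neither wrenching the wheel against the pin nor forcing the pin down, and leave the other things where they stand.

Things in the scene. Friction and masses are not known exactly. Their poses are not given: they have to be found in the camera images.
- windlass: Fixed grey steel windlass, base plate 110 x 175 x 12 mm; origin on the step under the shaft. y runs along the level shaft, z up, x away from the robot. At y = +75 mm: lock housing 64 x 44 mm, top 126 mm high. From -38 to +42 mm: wooden drum, flanges 76 mm dia. At -50 mm: bearing post 44 mm wide, 102 mm high. At -100 mm: handwheel.
- cross_hole (a point): Point on the shaft axis inside the housing, 80 mm above the step. The shaft (32 mm dia) has a 12.5 mm cross-hole there, hidden. At the start it is 0.4 to 1.5 rad short of upright, as the rim's top goes to the windlass's +x (turning positive about its y). The shaft turns stiffly (0.08 N m) and stays as left. The axes do not turn with the shaft.
- hole (a point): Centre of the guide hole's mouth in the housing's flat top, 126 mm above the step: vertical, 12 mm dia, mouth chamfered 3 mm, 26 mm deep; then comes the shaft (top 96 mm above the step) and under it a second, 14 mm hole for the pin's foot. Axes as the windlass.
- wheel_centre (a point): Centre of the handwheel, 80 mm above the step, axes as the windlass. Plain unmarked upright aluminium disc 110 mm dia, 14 mm thick (along y), hub 42 mm dia, 26 mm thick, fast on the shaft. Its rim can be pinched from above and carried round. The dropped pin stops it after about 0.4 rad of play; the pin goes down easily only near the middle of that play.
- pin: Loose steel lock pin, 90 g, upright; origin at its foot, z up. Shank 10 mm dia, 80 mm long, last 5 mm tapering to 5 mm; round head 24 mm dia, 24 mm high, at 80 to 104 mm. Drops 16 to 20 mm by itself into the lined-up hole, onto a spring catch; then up to 25 N push it home (foot 46 mm above the step). Spoilt by over 160 N against the windlass: about 15 N on the stopped wheel's rim.
- rest: Fixed dark wooden block 70 x 70 x 60 mm, origin under its centre, with a 13 mm hole in the middle of its top, 55 mm deep, in which the pin stands at the start: pin foot 5 mm, underside of its head 85 mm above the step.
- lota: Aluminium lota, 104 mm dia, 102 mm high, origin under its centre; leave alone.
- mug: Blue plastic mug, 90 mm dia, 100 mm high, origin under its centre; leave alone.
- soap_dish: Yellow soap dish with clip lid, 79 x 109 x 34 mm, origin under its centre; leave alone.
- scraper: Flat steel heel scraper, 142 mm long along its x, 8 mm thick; leave alone.
- oil_bottle: Green plastic bottle, 52 mm dia, 150 mm high, origin under its centre; leave alone.
- pumice: Round terracotta foot stone, 64 mm dia, 30 mm high, origin under its centre; leave alone.
There are look-alikes about, which are no part of the job. Several things have the shape of the pin; the one meant has the colours described above.

How it is judged (in metres and radians):
On the way, in this order (a step that is already met when the one before it is completed fails the run):
1. the pin stands upright in the guide hole, resting on the shaft, let go (horizontal distance between pin and hole below 0.005 m and angle between pin's own z axis and vertical below 0.12 rad and z of pin in the frame of windlass between 0.085 and 0.102 m and contact force between the fingers and pin below 0.1 N), for 0.2 s.
2. with the pin let go, the wheel is turned until the pin drops into the cross-hole (horizontal distance between pin and hole below 0.005 m and angle between pin's own z axis and vertical below 0.12 rad and z of pin in the frame of windlass between 0.06 and 0.086 m and contact force between the fingers and pin below 0.1 N), for 0.2 s.
At the end, for the whole second after the job is handed in: The pin is in the guide hole, upright within 0.12 rad and within 5 mm of the hole's centre, pushed through the shaft until its head is within 3 mm of the housing's top (foot 40 to 49 mm above the step), and at rest (horizontal distance between pin and hole below 0.005 m and angle between pin's own z axis and vertical below 0.12 rad and z of pin in the frame of windlass between 0.04 and 0.049 m and linear speed of pin below 0.02 m/s); the robot touches nothing.
It fails at once if the pin is pressed against the windlass with more than 160 N (contact force between pin and windlass above 160 N).
It fails at once if one of the other loose things is moved by more than 30 mm (distance of any of lota, mug, soap_dish, scraper, oil_bottle, pumice from where it was at the start of the episode above 0.03 m).
It also fails if it takes over 72 s, if anything falls off the work surface, if the arm or the gripper's body presses on something with over 40 N, if the wrist force passes 120 N, or if a joint passes its speed limit or range.

ROBOT

A 6-joint arm with a two-finger parallel gripper is mounted at the origin on the work surface. World frame = base frame: x ahead of the robot, y to its left, z up, the work surface at z = 0. Lengths are in mm, angles in degrees, forces in N, time in s.
With the tool pointing down it reaches from about 350 to 850 mm from the base axis. Payload 8.1 kg.
Tool frame: the origin (TCP) lies midway between the tips of the shut fingers; the grasp point (between the pads) lies 19 mm behind it; z points along the fingers, y is the line along which they close (so a half turn about z gives the same grasp; the last joint's range is limited). The gripper opens to 85 mm and grips with 20 to 120 N. Pads are 22 mm wide; open, the fingers measure 114 mm over their backs; the gripper's body (76 mm by 85 mm) begins 54 mm behind the grasp point. The pads swing forward as they close: fully open they stand 13 mm farther back than shut.
Start: joints at [-69.465, 7.471, 85.268, -0, 87.261, -4.893], TCP at [257.644, -541.871, 231.292] pointing down, gripper open.
Joint ranges: [-169.43, 169.43], [-51.17, 129.36], [1.28, 143.12], [-76.62, 256.62], [0, 156.53], [-152.29, 152.29]. Speed limits (degrees/s): [136.94, 136.94, 159.86, 180, 180, 180].

INTERFACE

Orientations are given as [roll, pitch, yaw] about the fixed x, y, z axes, in that order (R = Rz(yaw) Ry(pitch) Rx(roll)).
In Python, from bench import r gives the robot as it stands. The module is installed in compiled form; this text tells all that it offers.
- The arm moves only by the tool jog_arm, never from a script. Its argument "rows" is a list of rows, each a list of 2 entries, a list of its own where there are three numbers: the shift along the tool's x, y, z in mm, then the turn, a rotation vector about the tool's x, y, z in rad. A call has 1 to 10 rows; each row is the pose to reach, as a shift and turn from the pose commanded when the call began, along the tool's axes at that moment; what a row does not reach only later rows make up. A row lasts 1/10 s, in which the tool goes at most 50 mm and 8.59 degrees, less where a joint would pass 70% of its speed; a pose out of reach is approached as far as the arm can. A call with a gripper value outside its range is refused whole. "grip" is the finger opening in mm, from 0 to 85.4, set as the call begins (left out, the last holds). The fingers move at their own pace and stop on an object; "force" is the grip in N (left out, the last holds). Time passes only in rows, so rows that repeat a pose let the fingers close. It gives the time, the measured TCP pose, the force, the opening and the grip force at its end, in the units of the state.
- r.sense(): the state, without advancing time (a new reading comes with each control period).
- r.snapshot(name): name is "scene" or "top"; returns (picture, depth): 400x640x3 uint8, blue, green, red; 400x640 float32, mm along the optical axis (not along the pixel's ray), 0 where there is no reading.
- r.camera_params(name): a dict with "fx", "fy", "cx", "cy" (pixels), "pose" (4x4, takes a point from camera to world coordinates). Camera axes: x right, y down, z forward; pixel columns grow to the right and rows downward; lengths in mm; the calibration is good to about 2 mm. A picture is of the moment at which its call begins. camera_params takes no time and is no camera call.
- r.hand_in(): hands the job in; it is judged then, once.
The state is a dict: "time": time; "joint_pos": joint angles; "qd": joint speeds; "joint_efforts": joint torques, N m; "tool_pos": TCP position; "tcp_rot": TCP orientation; "ft_force": force on the tool from outside, world axes, zero at the start; "wrist_torque": the same for the moment, N m; "finger_gap": finger opening in mm; "grip_force": force on a finger pad.
Only numpy, scipy, OpenCV 4.12 (cv2) and the standard library are available. Lean on these libraries where they do the work, as an engineer would, in place of code of your own. Each camera call takes 0.05 s, during which the arm holds its last target. There are 200 camera calls.

## Working session

There is one attempt and no reset: what is moved stays moved. The work goes in short steps, Python scripts to look and compute and a tool call to move; the robot and the scene stay as the last step left them, time stands still between calls to the robot, and variables do not carry over. Pictures are saved under pics/ and viewed, at most 10 in all, crops included, and the job is handed in when it is done.

Besides the shell and the picture viewer there is one more tool, called after "Request:" in YAML: its name, and indented under it one key for each argument. jog_arm: Moves the arm, as the interface text tells. Its arguments: {"type":"object","properties":{"rows":{"type":"array"},"grip":{"type":"number"},"force":{"type":"number"}},"required":["rows"]}

```bash
mkdir -p pics; cat > h.py <<'E'
import numpy as np, cv2
from bench import r
def snap(n):
    im,d=r.snapshot(n); np.savez(f'{n}.npz',im=im,d=d); return im,d
def pts(n,d):
    c=r.camera_params(n); v,u=np.indices(d.shape)
    P=np.stack([(u-c['cx'])/c['fx']*d,(v-c['cy'])/c['fy']*d,d],-1)
    T=np.array(c['pose']); return P@T[:3,:3].T+T[:3,3]
def ray(n,u,v,z):
    c=r.camera_params(n);T=np.array(c['pose'])
    w=T[:3,:3]@np.array([(u-c['cx'])/c['fx'],(v-c['cy'])/c['fy'],1]);o=T[:3,3]
    return o+w*(z-o[2])/w[2]
E
python3 - <<'E'
from h import *
for n in('scene','top'):
    im,d=snap(n); cv2.imwrite(f'pics/{n}0.png',im); c=r.camera_params(n); print(n,c['fx'],np.round(c['pose'],2).tolist())
print(r.sense())
E
```

```text
scene 485.60459762495174 [[0.17, 0.73, -0.66, 1319.85], [0.98, -0.13, 0.11, -87.81], [-0.01, -0.67, -0.74, 987.72], [0.0, 0.0, 0.0, 1.0]]
top 443.770078299616 [[-0.01, -1.0, 0.09, 431.97], [-1.0, 0.01, -0.01, 35.1], [0.01, -0.09, -1.0, 1313.74], [0.0, 0.0, 0.0, 1.0]]
{'time': 0.1, 'joint_pos': array([-6.94663469e+01,  7.51060855e+00,  8.53227512e+01,  1.01704862e-04,
        8.72638863e+01, -4.89283016e+00]), 'qd': array([ 0.14749305, -0.03823816, -0.10264528,  0.1707263 , -0.09513275,
        0.12412035]), 'joint_efforts': array([ 4.03551476e-04, -5.70952785e+01, -5.01940084e+01, -2.00681425e-04,
        8.13406426e-03, -1.32162736e-04]), 'tool_pos': array([ 257.45664284, -541.39638048,  230.35391813]), 'tcp_rot': array([-1.79903117e+02, -8.39553635e-03,  2.54264712e+01]), 'ft_force': array([-0.29757187,  0.85393133, -0.17442141]), 'wrist_torque': array([-0.02996816, -0.01084974, -0.04176632]), 'grip_force': 0.0, 'finger_gap': 85.01915742944301}
```

View pics/scene0.png

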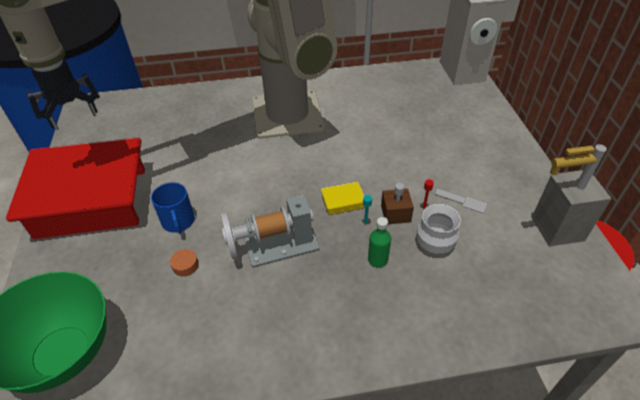

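View pics/top0.png

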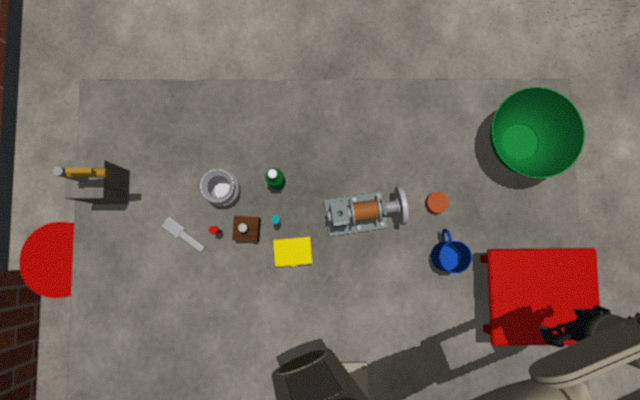

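The scene view shows the windlass near (270,230), with its wheel at (230,235) and lock housing at (300,215). The rest with the steel pin is at (398,200). In the top view the housing is at (340,213), the wheel at (403,206) and the pin head at (243,228). The look-alikes are teal (276,219) and red (214,230).

```bash
python3 - <<'E'
from h import *
out=[]
for n,b in (('top',(315,185,420,240)),('top',(200,205,300,260)),('scene',(215,185,325,270)),('scene',(350,170,450,270))):
    z=np.load(n+'.npz'); im=z['im'][b[1]:b[3],b[0]:b[2]]
    im=cv2.resize(im,None,fx=3.6,fy=3.6,interpolation=cv2.INTER_CUBIC); im=cv2.resize(im,(400,int(im.shape[0]*400/im.shape[1])));im=im[:300]
    im=cv2.copyMakeBorder(im,0,300-im.shape[0],0,0,cv2.BORDER_CONSTANT); out.append(im)
cv2.imwrite('pics/crop.png',np.vstack([np.hstack(out[:2]),np.hstack(out[2:])]))
z=np.load('top.npz');P=pts('top',z['d']);H=P[...,2]
print('table',np.median(H[100:120,200:400]),np.median(H[250:270,330:380]))
for nm,(u0,v0,u1,v1),lo,hi in (('pinhead',(234,220,252,237),90,125),('resttop',(225,210,268,250),50,70),('housing',(320,190,360,235),115,140),('wheel',(385,180,415,230),60,145),('wheeltop',(385,180,415,230),115,145),('post',(370,190,400,230),95,110),('base',(315,185,400,240),6,20)):
    m=np.zeros(H.shape,bool);m[v0:v1,u0:u1]=1;m&=(H>lo)&(H<hi)
    q=P[m]; 
    if len(q): print(nm,len(q),q.mean(0).round(1),np.median(q[:,2]).round(1),q.min(0).round(0),q.max(0).round(0),cv2.minAreaRect(q[:,:2].astype(np.float32)))
E
```

```text
table 0.5203088053982583 -0.19085445514463117
pinhead 69 [490.7 235.5 107.6] 109.0 [480. 225.  90.] [502. 247. 113.] ((490.6855773925781, 236.11862182617188), (22.098445892333984, 22.499534606933594), 5.191066265106201)
resttop 561 [491.2 235.3  59.7] 59.8 [456. 200.  51.] [527. 273.  67.] ((491.42578125, 236.62644958496094), (70.85830688476562, 69.80614471435547), 85.72053527832031)
housing 400 [527.7 -29.1 125.3] 125.5 [493. -65. 115.] [561.  -3. 132.] ((528.6599731445312, -35.63318634033203), (63.83719253540039, 60.64849090576172), 8.486305236816406)
wheel 515 [ 549.4 -189.7  106.2] 102.6 [ 500. -213.   61.] [ 606. -153.  139.] ((549.6937255859375, -179.41941833496094), (107.15010070800781, 56.90715789794922), 7.3910064697265625)
wheeltop 185 [ 552.3 -199.2  127.9] 129.1 [ 512. -212.  115.] [ 594. -189.  139.] ((553.4512939453125, -200.10296630859375), (82.9197998046875, 14.643757820129395), 7.942743301391602)
post 292 [ 545.1 -145.7  101.9] 102.2 [ 511. -194.   95.] [ 594. -113.  110.] ((549.003662109375, -152.97683715820312), (66.67174530029297, 92.11355590820312), 16.41326332092285)
base 972 [528.5 -78.   12.2] 12.1 [ 460. -209.    6.] [622.  38.  20.] ((541.1887817382812, -85.95348358154297), (247.4530792236328, 160.5111541748047), 89.6757583618164)
```

View pics/crop.png

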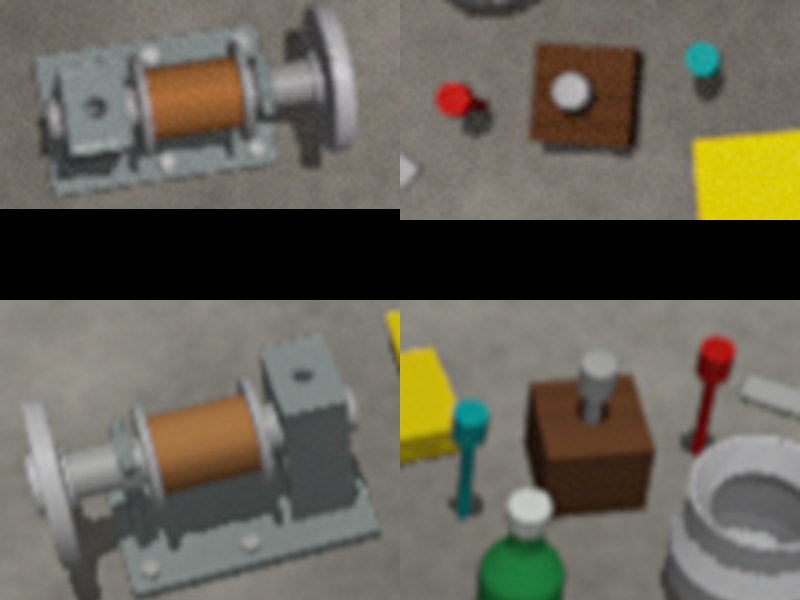

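The crops show the guide hole clearly in both views: top about (340,213), scene about (298,205.5). The pin head's top is at about (243,228) in the top view. I'll refine these points by centroid and ray.

```bash
cat >> h.py <<'E'
def dark(n,im,u,v,k=5,sgn=-1):
    g=cv2.cvtColor(im,cv2.COLOR_BGR2GRAY).astype(float)[v-k:v+k+1,u-k:u+k+1]
    w=sgn*(g-np.median(g)); w=np.clip(w-0.3*w.max(),0,None); yy,xx=np.indices(w.shape)
    return u-k+(w*xx).sum()/w.sum(), v-k+(w*yy).sum()/w.sum()
def tri(a,b):
    L=[]
    for n,(u,v) in (('top',a),('scene',b)):
        p,q=ray(n,u,v,0),ray(n,u,v,200); L.append((p,(q-p)/np.linalg.norm(q-p)))
    A=sum(np.eye(3)-np.outer(d,d) for p,d in L); B=sum((np.eye(3)-np.outer(d,d))@p for p,d in L)
    return np.linalg.solve(A,B)
E
python3 - <<'E'
from h import *
t=np.load('top.npz');s=np.load('scene.npz')
a=dark('top',t['im'],340,213,4);b=dark('scene',s['im'],298,205,4)
print('hole',a,b,ray('top',*a,126).round(1),ray('scene',*b,126).round(1),tri(a,b).round(1))
# pin head: by depth height mask in both
for n,z,(u0,v0,u1,v1) in (('top',t,(234,219,252,238)),('scene',s,(388,178,412,205))):
    P=pts(n,z['d'])[v0:v1,u0:u1];m=(P[...,2]>105)&(P[...,2]<114)
    vv,uu=np.nonzero(m);c=(uu.mean()+u0,vv.mean()+v0)
    print('pin',n,m.sum(),c,ray(n,*c,109).round(1),P[m].mean(0).round(1))
    # housing top, wheel
    P=pts(n,z['d'])[180:275,215:420];m=(abs(P[...,2]-126)<3)&(P[...,1]>-75)
    q=P[m];print('housing',n,len(q),q.mean(0).round(1),cv2.minAreaRect(q[:,:2].astype(np.float32)))
    m=(P[...,1]<-170)&(P[...,1]>-235)&(P[...,2]>20)&(P[...,2]<142)&(abs(P[...,0]-553)<65)
    q=P[m];print('wheel',n,len(q),q.min(0).round(0),q.max(0).round(0),cv2.fitLine(q[q[:,2]>100][:,:2].astype(np.float32),cv2.DIST_HUBER,0,.01,.01).ravel())
E
```

```text
hole (np.float64(340.3132359868111), np.float64(212.5600565237871)) (np.float64(297.7541142303969), np.float64(205.44482090997096)) [529.6 -30.5 126. ] [529.2 -28.2 126. ] [529.6 -29.3 126.7]
pin top 57 (np.float64(241.82456140350877), np.float64(227.91228070175438)) [490.8 236.  109. ] [490.8 235.9 109.3]
housing top 314 [526.8 -27.1 125.9] ((527.4768676757812, -27.359310150146484), (63.791168212890625, 43.8055305480957), 8.74170207977295)
wheel top 468 [ 500. -213.   34.] [ 606. -170.  139.] [ 9.8868459e-01  1.5000913e-01  5.5105389e+02 -1.9791042e+02]
pin scene 53 (np.float64(399.1320754716981), np.float64(185.58490566037736)) [492. 236. 109.] [493.3 235.5 110.4]
housing scene 316 [535.  -19.6 126.9] ((586.285400390625, 38.78785705566406), (253.47740173339844, 75.11328887939453), 49.47205352783203)
wheel scene 461 [ 516. -215.   50.] [ 610. -170.  141.] [ 9.9173683e-01  1.2828887e-01  5.7198523e+02 -1.9776527e+02]
```

Request:
jog_arm:
  rows:
    - [[545,-602,0],[0,0,-1.127]]
    - [[545,-602,0],[0,0,-1.127]]
    - [[545,-602,0],[0,0,-1.127]]
    - [[545,-602,0],[0,0,-1.127]]
    - [[545,-602,0],[0,0,-1.127]]
    - [[545,-602,0],[0,0,-1.127]]
    - [[545,-602,0],[0,0,-1.127]]
    - [[545,-602,0],[0,0,-1.127]]
    - [[545,-602,0],[0,0,-1.127]]
    - [[545,-602,0],[0,0,-1.127]]
  grip: 60

```text
time: 1.1
tool_pos: [401.5, -61.1, 231.2]
tcp_rot: [180.0, 0.0, 90.0]
ft_force: [1.3, -1.1, 0.1]
finger_gap: 60.0
grip_force: 0.0
```

```bash
cat >> h.py <<'E'
from scipy.spatial.transform import Rotation as Ro
def go(p,yaw,tilt=0,pre=None):
    """tool shift/turn from measured pose to world pose p, down-pointing with yaw, tilt about world axis pre"""
    s=r.sense(); R0=Ro.from_euler('xyz',s['tcp_rot'],degrees=True)
    R1=Ro.from_euler('xyz',[180,0,yaw],degrees=True)
    if pre is not None: R1=Ro.from_rotvec(np.array(pre)*tilt)*R1
    print('t',round(s['time'],2),'pos',s['tool_pos'].round(1),s['tcp_rot'].round(1),'F',s['ft_force'].round(1),'j',s['joint_pos'].round(0),'gap',round(s['finger_gap'],1))
    print('shift',R0.inv().apply(np.array(p)-s['tool_pos']).round(1),'turn',(R0.inv()*R1).as_rotvec().round(3))
E
python3 -c "
from h import *
go([491.2,236,230],90)"
```

```text
t 1.1 pos [401.5 -61.1 231.2] [180.   0.  90.] F [ 1.3 -1.1  0.1] j [-16. -24. 114.  -0.  90. -16.] gap 60.0
shift [297.1  89.6   1.2] turn [ 0.  0. -0.]
```

Request:
jog_arm:
  rows:
    - [[297,89.6,0],[0,0,0]]
    - [[297,89.6,0],[0,0,0]]
    - [[297,89.6,0],[0,0,0]]
    - [[297,89.6,0],[0,0,0]]
    - [[297,89.6,0],[0,0,0]]
    - [[297,89.6,0],[0,0,0]]
    - [[297,89.6,0],[0,0,0]]
    - [[297,89.6,0],[0,0,0]]
    - [[297,89.6,50],[0,0,0]]
    - [[297,89.6,90],[0,0,0]]

```text
time: 2.1
tool_pos: [491.5, 232.7, 140.7]
tcp_rot: [179.9, -0.0, 90.0]
ft_force: [0.2, 0.1, -0.8]
finger_gap: 60.3
grip_force: 0.0
```

```bash
python3 -c "
from h import *
go([491.2,236,77],90)"
```

```text
t 2.1 pos [491.5 232.7 140.7] [179.9  -0.   90. ] F [ 0.2  0.1 -0.8] j [ 20.   2. 100.  -0.  77.  20.] gap 60.3
shift [ 3.3 -0.4 63.7] turn [ 0.002 -0.    -0.001]
```

Request:
jog_arm:
  rows:
    - [[0,0,0],[0,0,0]]
    - [[0,0,30],[0,0,0]]
    - [[0,0,50],[0,0,0]]
    - [[0,0,63],[0,0,0]]
    - [[0,0,63],[0,0,0]]
    - [[0,0,63],[0,0,0]]

```text
time: 2.7
tool_pos: [492.0, 233.8, 80.0]
tcp_rot: [179.9, -0.0, 90.0]
ft_force: [-0.2, -0.0, 0.1]
finger_gap: 60.0
grip_force: 0.0
```

```bash
python3 -c "
from h import *
go([491.2,236,77],90)"
```

```text
t 2.7 pos [492.  233.8  80. ] [179.9  -0.   90. ] F [-0.2 -0.   0.1] j [ 20.   6. 103.  -0.  71.  20.] gap 60.0
shift [ 2.2 -0.8  3. ] turn [ 0.001 -0.    -0.   ]
```

Request:
jog_arm:
  rows:
    - [[2,-0.5,2],[0,0,0]]
    - [[2,-0.5,2],[0,0,0]]
    - [[2,-0.5,2],[0,0,0]]
    - [[2,-0.5,2],[0,0,0]]
    - [[2,-0.5,2],[0,0,0]]
    - [[2,-0.5,2],[0,0,0]]
    - [[2,-0.5,2],[0,0,0]]
    - [[2,-0.5,2],[0,0,0]]
  grip: 10
  force: 50

```text
time: 3.5
tool_pos: [491.4, 236.3, 77.3]
tcp_rot: [179.9, -0.0, 90.0]
ft_force: [0.9, -0.0, 4.7]
finger_gap: 22.6
grip_force: 49.0
```

Request:
jog_arm:
  rows:
    - [[0,0,-30],[0,0,0]]
    - [[0,0,-60],[0,0,0]]
    - [[0,0,-100],[0,0,0]]
    - [[0,0,-145],[0,0,0]]
    - [[0,0,-160],[0,0,0]]
    - [[0,0,-160],[0,0,0]]
    - [[0,0,-160],[0,0,0]]

```text
time: 4.2
tool_pos: [490.0, 235.7, 234.5]
tcp_rot: [-179.9, 0.0, 90.0]
ft_force: [-0.5, -0.3, -1.3]
finger_gap: 22.8
grip_force: 50.9
```

```bash
python3 -c "
from h import *
go([528.8,-28.8,245],98.5)"
```

```text
t 4.2 pos [490.  235.7 234.5] [-179.9    0.    90. ] F [-0.5 -0.3 -1.3] j [20. -1. 94.  0. 87. 20.] gap 22.8
shift [-264.6   38.8  -10.4] turn [-0.002  0.001 -0.148]
```

Request:
jog_arm:
  rows:
    - [[-264,38.8,0],[0,0,-0.148]]
    - [[-264,38.8,0],[0,0,-0.148]]
    - [[-264,38.8,0],[0,0,-0.148]]
    - [[-264,38.8,0],[0,0,-0.148]]
    - [[-264,38.8,0],[0,0,-0.148]]
    - [[-264,38.8,0],[0,0,-0.148]]
    - [[-264,38.8,0],[0,0,-0.148]]
    - [[-264,38.8,0],[0,0,-0.148]]
    - [[-264,38.8,12],[0,0,-0.148]]
    - [[-264,38.8,12],[0,0,-0.148]]

```text
time: 5.2
tool_pos: [528.1, -26.6, 221.2]
tcp_rot: [-179.8, -0.1, 98.6]
ft_force: [0.6, -0.4, -0.3]
finger_gap: 22.6
grip_force: 50.8
```

```bash
python3 - <<'E'
from h import *
im,d=snap('scene'); it,dt=snap('top')
a=cv2.resize(im[130:240,240:350],(400,400),interpolation=cv2.INTER_CUBIC);b=cv2.resize(it[160:260,290:390],(400,400),interpolation=cv2.INTER_CUBIC)
cv2.imwrite('pics/over.png',np.hstack([a,b]))
go([528.8,-28.8,200],98.5)
E
```

```text
t 5.3 pos [528.8 -26.9 223.1] [-179.9   -0.    98.6] F [-0.   1.3 -1. ] j [ -8.  -3.  97.   0.  86. -17.] gap 22.5
shift [-1.9 -0.2 23.1] turn [-0.002 -0.001  0.001]
```

View pics/over.png

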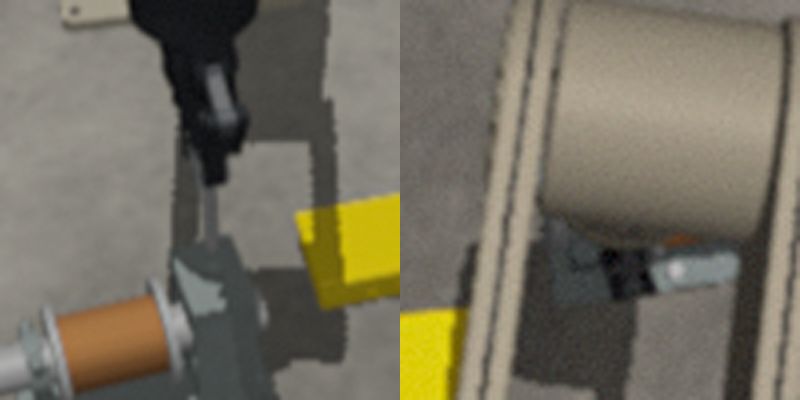

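The scene crop shows the pin foot at about (298,197), just above the housing and in line with the hole. I'll lower it in stages and watch the force.

Request:
jog_arm:
  rows:
    - [[-1.5,0,5],[0,0,0]]
    - [[-1.5,0,12],[0,0,0]]
    - [[-1.5,0,19],[0,0,0]]
    - [[-1.5,0,25],[0,0,0]]
    - [[-1.5,0,30],[0,0,0]]
    - [[-1.5,0,34],[0,0,0]]
    - [[-1.5,0,34],[0,0,0]]

```text
time: 6.0
tool_pos: [529.0, -29.3, 189.3]
tcp_rot: [-179.9, -0.0, 98.5]
ft_force: [-1.6, -0.2, -1.9]
finger_gap: 22.7
grip_force: 50.8
```

```bash
python3 - <<'E'
from h import *
go([528.8,-28.8,170],98.5)
c=r.camera_params('scene');T=np.linalg.inv(np.array(c['pose']))
for p in ([528.8,-27,151],[528.8,-28.8,126]):
    q=T[:3,:3]@p+T[:3,3];print(c['fx']*q[0]/q[2]+c['cx'],c['fy']*q[1]/q[2]+c['cy'])
E
```

```text
t 6.0 pos [529.  -29.3 189.3] [-179.9   -0.    98.5] F [-1.6 -0.2 -1.9] j [ -9.  -2.  99.   0.  83. -17.] gap 22.7
shift [ 0.5 -0.1 19.3] turn [-0.002 -0.001 -0.   ]
297.6677481504171 198.1354222634109
297.4741504303718 205.36007141857803
```

Request:
jog_arm:
  rows:
    - [[0,0,6],[0,0,0]]
    - [[0,0,11],[0,0,0]]
    - [[0,0,15],[0,0,0]]
    - [[0,0,18],[0,0,0]]
    - [[0,0,18],[0,0,0]]

```text
time: 6.5
tool_pos: [529.3, -29.4, 171.5]
tcp_rot: [-179.9, -0.0, 98.5]
ft_force: [-2.6, 2.5, -2.7]
finger_gap: 22.6
grip_force: 50.7
```

Request:
jog_arm:
  rows:
    - [[0,0,0],[0,0,0]]
    - [[0,0,0],[0,0,0]]
    - [[0,0,0],[0,0,0]]
    - [[0,0,0],[0,0,0]]
    - [[0,0,0],[0,0,0]]
  grip: 50
  force: 20

```text
time: 7.0
tool_pos: [529.9, -29.6, 172.5]
tcp_rot: [180.0, 0.0, 98.5]
ft_force: [0.5, 0.3, 0.4]
finger_gap: 49.8
grip_force: 0.0
```

Request:
jog_arm:
  rows:
    - [[0,0,-30],[0,0,0]]
    - [[0,0,-70],[0,0,0]]
    - [[0,0,-110],[0,0,0]]
    - [[0,0,-110],[0,0,0]]

```text
time: 7.4
tool_pos: [532.6, -30.0, 289.7]
tcp_rot: [179.4, 0.2, 98.5]
ft_force: [0.1, 0.1, 0.9]
finger_gap: 49.8
grip_force: 0.0
```

```bash
cat >> h.py <<'E'
A=np.array([-np.sin(np.radians(8.5)),np.cos(np.radians(8.5)),0]) # shaft axis y
X=np.array([A[1],-A[0],0]); HOLE=np.array([528.8,-28.8,80.]); WC=HOLE-175*A
def pin(n='scene'):
    im,d=snap(n);P=pts(n,d);m=(np.hypot(P[...,0]-HOLE[0],P[...,1]-HOLE[1])<16)&(P[...,2]>135)&(P[...,2]<215)
    q=P[m];t=q[q[:,2]>np.percentile(q[:,2],95)-4] if len(q) else q
    print('pin',len(q), (np.percentile(q[:,2],[50,95,99]).round(1),t.mean(0).round(1)) if len(q) else '')
def rim(th,rad,yaw=8.5):
    "tool pose at wheel angle th (rad, + away), TCP at radius rad"
    p=WC+rad*(np.sin(th)*X+np.cos(th)*np.array([0,0,1])); go(p,yaw,th,A)
E
python3 - <<'E'
from h import *
pin(); print(WC)
rim(-0.6,130)
E
```

```text
pin 156 (array([190.4, 202.6, 204.2]), array([526.7, -23. , 201.4]))
[ 554.66664695 -201.87777609   80.        ]
t 7.45 pos [531.7 -29.8 286.5] [1.796e+02 1.000e-01 9.850e+01] F [ 0.5  0.3 -0.7] j [ -9.  -4.  92.  -0.  92. -17.] gap 49.8
shift [-173.4  -76.7   99. ] turn [-0.463  0.466  1.521]
```

Request:
jog_arm:
  rows:
    - [[-173,-77,0],[-0.463,0.466,1.521]]
    - [[-173,-77,0],[-0.463,0.466,1.521]]
    - [[-173,-77,0],[-0.463,0.466,1.521]]
    - [[-173,-77,0],[-0.463,0.466,1.521]]
    - [[-173,-77,0],[-0.463,0.466,1.521]]
    - [[-173,-77,50],[-0.463,0.466,1.521]]
    - [[-173,-77,99],[-0.463,0.466,1.521]]
    - [[-173,-77,99],[-0.463,0.466,1.521]]
    - [[-173,-77,99],[-0.463,0.466,1.521]]
    - [[-173,-77,99],[-0.463,0.466,1.521]]
  grip: 42

```text
time: 8.45
tool_pos: [478.1, -211.6, 181.1]
tcp_rot: [177.7, -31.3, 17.6]
ft_force: [0.2, -0.2, 0.4]
finger_gap: 42.0
grip_force: 0.0
```

Request:
jog_arm:
  rows:
    - [[0,0,0],[0,0,0]]
    - [[0,0,0],[0,0,0]]

```text
time: 8.65
tool_pos: [478.5, -211.8, 182.6]
tcp_rot: [177.3, -31.2, 18.3]
ft_force: [-0.5, 0.4, 0.1]
finger_gap: 42.0
grip_force: 0.0
```

```bash
python3 - <<'E'
from h import *
pin(); rim(-0.6,130); rim(-.6,33)
im,_=snap('scene'); cv2.imwrite('pics/w.png',cv2.resize(im[130:280,180:340],(640,600),interpolation=cv2.INTER_CUBIC))
E
```

```text
pin 153 (array([189.9, 203. , 204. ]), array([526.6, -23.7, 201.6]))
t 8.7 pos [ 478.9 -212.   183.2] [177.3 -31.2  18.4] F [ 0.2 -0.2  0.3] j [-48. -23. 124.  30.  66.  15.] gap 42.0
shift [ 4.5  1.7 -2. ] turn [-0.046  0.052  0.146]
t 8.7 pos [ 478.9 -212.   183.2] [177.3 -31.2  18.4] F [ 0.2 -0.2  0.3] j [-48. -23. 124.  30.  66.  15.] gap 42.0
shift [ 9.2  6.6 94.8] turn [-0.046  0.052  0.146]
```

View pics/w.png

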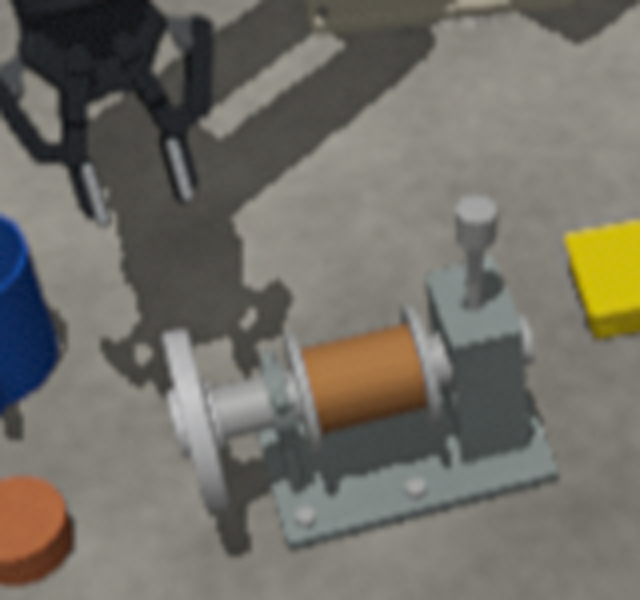

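The pin stands upright in the guide hole, with its head at (475,215) in the crop. The open gripper is above and on the robot's side of the wheel.

Request:
jog_arm:
  rows:
    - [[4.5,1.7,-2],[-0.046,0.052,0.146]]
    - [[4.5,1.7,-2],[-0.046,0.052,0.146]]
    - [[4.5,1.7,-2],[-0.046,0.052,0.146]]
    - [[4.5,1.7,-2],[-0.046,0.052,0.146]]

```text
time: 9.15
tool_pos: [482.3, -212.7, 187.6]
tcp_rot: [-180.0, -34.4, 8.5]
ft_force: [-1.3, 0.2, -0.2]
finger_gap: 42.0
grip_force: 0.0
```

```bash
python3 - <<'E'
from h import *
rim(-.6,30)
E
```

```text
t 9.15 pos [ 482.3 -212.7  187.6] [-180.   -34.4    8.5] F [-1.3  0.2 -0.2] j [-49. -27. 127.  32.  64.  22.] gap 42.0
shift [ -0.4   0.  100.2] turn [-0. -0.  0.]
```

Request:
jog_arm:
  rows:
    - [[0,0,30],[0,0,0]]
    - [[0,0,60],[0,0,0]]
    - [[0,0,80],[0,0,0]]
    - [[0,0,90],[0,0,0]]
    - [[0,0,99],[0,0,0]]
    - [[0,0,99],[0,0,0]]
    - [[0,0,99],[0,0,0]]

```text
time: 9.85
tool_pos: [537.7, -204.7, 106.4]
tcp_rot: [-179.9, -34.4, 8.3]
ft_force: [-0.0, -0.5, -0.1]
finger_gap: 42.1
grip_force: 0.0
```

Request:
jog_arm:
  rows:
    - [[0,0,0],[0,0,0]]
    - [[0,0,0],[0,0,0]]
    - [[0,0,0],[0,0,0]]
    - [[0,0,0],[0,0,0]]
    - [[0,0,0],[0,0,0]]
    - [[0,0,0],[0,0,0]]
    - [[0,0,0],[0,0,0]]
  grip: 5
  force: 20

```text
time: 10.55
tool_pos: [537.5, -203.4, 106.8]
tcp_rot: [-179.8, -34.5, 8.3]
ft_force: [-7.8, 7.6, 10.0]
finger_gap: 13.4
grip_force: 22.8
```

```bash
python3 - <<'E'
from h import *
pin()
for th in (-.6,-.5,-.4,-.3,-.2): rim(th,30)
E
```

```text
pin 154 (array([189.6, 203.1, 203.5]), array([527. , -23. , 201.8]))
t 10.6 pos [ 537.5 -203.4  106.8] [-179.8  -34.5    8.3] F [-8.1  7.5  9.6] j [-42. -13. 126.  35.  50.  20.] gap 13.1
shift [-1.   1.1  1.8] turn [-0.002 -0.002 -0.003]
t 10.6 pos [ 537.5 -203.4  106.8] [-179.8  -34.5    8.3] F [-8.1  7.5  9.6] j [-42. -13. 126.  35.  50.  20.] gap 13.1
shift [2.  1.1 1.9] turn [-0.002 -0.102 -0.003]
t 10.6 pos [ 537.5 -203.4  106.8] [-179.8  -34.5    8.3] F [-8.1  7.5  9.6] j [-42. -13. 126.  35.  50.  20.] gap 13.1
shift [5.  1.1 2.4] turn [-0.002 -0.202 -0.003]
t 10.6 pos [ 537.5 -203.4  106.8] [-179.8  -34.5    8.3] F [-8.1  7.5  9.6] j [-42. -13. 126.  35.  50.  20.] gap 13.1
shift [7.9 1.1 3.1] turn [-0.002 -0.302 -0.003]
t 10.6 pos [ 537.5 -203.4  106.8] [-179.8  -34.5    8.3] F [-8.1  7.5  9.6] j [-42. -13. 126.  35.  50.  20.] gap 13.1
shift [10.7  1.   4.2] turn [-0.002 -0.402 -0.003]
```

Request:
jog_arm:
  rows:
    - [[1.5,0,0],[0,-0.05,0]]
    - [[3.1,0,0.2],[0,-0.1,0]]
    - [[4.6,0,0.4],[0,-0.15,0]]
    - [[6.2,0,0.6],[0,-0.2,0]]
    - [[7.7,0,1],[0,-0.25,0]]
    - [[9.2,0,1.4],[0,-0.3,0]]
    - [[9.2,0,1.4],[0,-0.3,0]]
    - [[9.2,0,1.4],[0,-0.3,0]]

```text
time: 11.4
tool_pos: [545.7, -202.2, 109.9]
tcp_rot: [-179.8, -17.2, 8.3]
ft_force: [-1.8, 5.8, 1.7]
finger_gap: 13.6
grip_force: 25.3
```

```bash
python3 - <<'E'
from h import *
pin()
rim(-.3,32)
E
```

```text
pin 166 (array([187.7, 200.2, 201.7]), array([523.9, -29.1, 198.8]))
t 11.45 pos [ 545.7 -202.2  110. ] [-179.8  -17.2    8.3] F [-1.2  5.5  1.1] j [-33.  -3. 111.  13.  60.  44.] gap 13.3
shift [-0.3  1.  -0.7] turn [-0.003 -0.001 -0.003]
```

Request:
jog_arm:
  rows:
    - [[1.5,0,0],[0,-0.05,0]]
    - [[3.1,0,0.2],[0,-0.1,0]]
    - [[3.1,0,0.2],[0,-0.1,0]]
    - [[3.1,0,0.2],[0,-0.1,0]]

```text
time: 11.85
tool_pos: [548.5, -201.8, 110.5]
tcp_rot: [-179.8, -11.5, 8.3]
ft_force: [-2.1, 5.6, 1.5]
finger_gap: 13.1
grip_force: 25.2
```

```bash
python3 - <<'E'
from h import *
pin()
rim(-.2,32)
E
```

```text
pin 127 (array([175.4, 182. , 184. ]), array([530.7, -24.2, 180.4]))
t 11.9 pos [ 548.5 -201.8  110.5] [-179.8  -11.5    8.3] F [-1.6  6.1  0.6] j [-30.   1. 106.   8.  64.  49.] gap 13.6
shift [-0.1  1.  -0.9] turn [-0.003 -0.001 -0.003]
```

The pin dropped about 19 mm. Next I'll turn the wheel on a little, toward the middle of the play.

Request:
jog_arm:
  rows:
    - [[0.8,0,0],[0,-0.025,0]]
    - [[1.5,0,0],[0,-0.05,0]]
    - [[2.3,0,0.1],[0,-0.075,0]]
    - [[3.1,0,0.2],[0,-0.1,0]]
    - [[3.1,0,0.2],[0,-0.1,0]]
    - [[3.1,0,0.2],[0,-0.1,0]]

```text
time: 12.5
tool_pos: [551.5, -201.4, 110.7]
tcp_rot: [-179.8, -5.8, 8.3]
ft_force: [-0.4, 5.6, 0.7]
finger_gap: 13.8
grip_force: 24.9
```

```bash
python3 - <<'E'
from h import *
pin()
rim(-.1,32); print(r.sense()['wrist_torque'].round(2))
E
```

```text
pin 126 (array([175.5, 181.8, 182.7]), array([531.2, -24.1, 180.1]))
t 12.55 pos [ 551.5 -201.4  110.8] [-179.8   -5.8    8.3] F [-0.3  6.4 -0.7] j [-27.   6. 100.   4.  69.  53.] gap 13.5
shift [-0.   0.9 -1.1] turn [-0.003 -0.002 -0.003]
[ 0.72  0.23 -0.07]
```

Request:
jog_arm:
  rows:
    - [[0.8,0,0],[0,-0.025,0]]
    - [[1.5,0,0],[0,-0.05,0]]
    - [[1.5,0,0],[0,-0.05,0]]
    - [[1.5,0,0],[0,-0.05,0]]

```text
time: 12.95
tool_pos: [553.0, -201.2, 110.8]
tcp_rot: [-179.8, -2.9, 8.3]
ft_force: [-0.1, 6.7, -1.4]
finger_gap: 13.8
grip_force: 24.8
```

Request:
jog_arm:
  rows:
    - [[0,0,0],[0,0,0]]
    - [[0,0,0],[0,0,0]]
    - [[0,0,0],[0,0,0]]
    - [[0,0,0],[0,0,0]]
    - [[0,0,0],[0,0,0]]
  grip: 42

```text
time: 13.45
tool_pos: [553.4, -202.3, 111.3]
tcp_rot: [-179.9, -2.9, 8.3]
ft_force: [0.4, 1.2, -0.5]
finger_gap: 41.8
grip_force: 0.0
```

Request:
jog_arm:
  rows:
    - [[0,0,-30],[0,0,0]]
    - [[0,0,-70],[0,0,0]]
    - [[0,0,-120],[0,0,0]]
    - [[0,0,-150],[0,0,0]]
    - [[0,0,-150],[0,0,0]]
    - [[0,0,-150],[0,0,0]]

```text
time: 14.05
tool_pos: [546.3, -203.8, 261.9]
tcp_rot: [-180.0, -3.0, 8.3]
ft_force: [-0.3, -0.0, -0.5]
finger_gap: 42.1
grip_force: 0.0
```

```bash
python3 - <<'E'
from h import *
pin()
go([529.3,-29.2,240],8.5)
E
```

```text
pin 126 (array([175.3, 182.1, 182.5]), array([531.4, -24.5, 180.5]))
t 14.1 pos [ 545.5 -203.4  260.1] [-179.9   -2.9    8.3] F [ 0.5 -1.  -0.1] j [-27.   2.  88.   2.  88.  55.] gap 42.1
shift [   8.1 -174.6   20.9] turn [-0.002 -0.05  -0.003]
```

Request:
jog_arm:
  rows:
    - [[8,-174.6,0],[0,-0.05,0]]
    - [[8,-174.6,0],[0,-0.05,0]]
    - [[8,-174.6,0],[0,-0.05,0]]
    - [[8,-174.6,0],[0,-0.05,0]]
    - [[8,-174.6,0],[0,-0.05,0]]
    - [[8,-174.6,20],[0,-0.05,0]]
    - [[8,-174.6,40],[0,-0.05,0]]
    - [[8,-174.6,60],[0,-0.05,0]]
    - [[8,-174.6,60],[0,-0.05,0]]
    - [[8,-174.6,60],[0,-0.05,0]]
  grip: 0

```text
time: 15.1
tool_pos: [530.6, -29.5, 200.5]
tcp_rot: [-179.9, 0.1, 8.3]
ft_force: [-0.7, -0.5, 0.3]
finger_gap: -0.2
grip_force: 0.0
```

```bash
python3 - <<'E'
from h import *
go([529.3,-29.2,182],8.5)
E
```

```text
t 15.1 pos [530.6 -29.5 200.5] [-1.799e+02  1.000e-01  8.300e+00] F [-0.7 -0.5  0.3] j [-9. -2. 98.  0. 84. 73.] gap -0.2
shift [-1.2 -0.4 18.5] turn [-0.003  0.002 -0.004]
```

Now I'll press down in small steps and watch the force.

Request:
jog_arm:
  rows:
    - [[-1,0,5],[0,0,0]]
    - [[-1,0,10],[0,0,0]]
    - [[-1,0,15],[0,0,0]]
    - [[-1,0,19],[0,0,0]]
    - [[-1,0,21],[0,0,0]]
    - [[-1,0,22],[0,0,0]]
    - [[-1,0,23],[0,0,0]]
    - [[-1,0,23],[0,0,0]]

```text
time: 15.9
tool_pos: [530.8, -29.2, 179.2]
tcp_rot: [-179.9, -0.1, 8.3]
ft_force: [-0.8, 0.3, 2.4]
finger_gap: 0.4
grip_force: 0.8
```

```bash
python3 - <<'E'
from h import *
go([529.3,-29.2,150],8.5)
E
```

```text
t 15.9 pos [530.8 -29.2 179.2] [-1.799e+02 -1.000e-01  8.300e+00] F [-0.8  0.3  2.4] j [ -9.  -1. 100.   0.  81.  73.] gap 0.4
shift [-1.5 -0.1 29.2] turn [-0.001 -0.002 -0.003]
```

Request:
jog_arm:
  rows:
    - [[0,0,1],[0,0,0]]
    - [[0,0,2],[0,0,0]]
    - [[0,0,3],[0,0,0]]
    - [[0,0,4],[0,0,0]]
    - [[0,0,4],[0,0,0]]

```text
time: 16.4
tool_pos: [531.3, -29.6, 176.1]
tcp_rot: [-180.0, -0.2, 8.3]
ft_force: [-0.1, -1.3, 8.1]
finger_gap: -0.0
grip_force: 3.8
```

```bash
python3 - <<'E'
from h import *
pin();go([529.3,-29.2,150],8.5)
E
```

```text
pin 202 (array([184.9, 212.5, 214.5]), array([539.2, -29.4, 212.2]))
t 16.45 pos [531.3 -29.6 176.1] [-180.    -0.2    8.3] F [-1.7 -1.7  7.3] j [ -9.  -1. 100.   0.  81.  73.] gap -0.3
shift [-2.  -0.6 26.1] turn [-0.001 -0.003 -0.003]
```

Request:
jog_arm:
  rows:
    - [[-1,0,1],[0,0,0]]
    - [[-1,0,2],[0,0,0]]
    - [[-1,0,3],[0,0,0]]
    - [[-1,0,4],[0,0,0]]
    - [[-1,0,5],[0,0,0]]
    - [[-1,0,5],[0,0,0]]

```text
time: 17.05
tool_pos: [530.2, -29.7, 170.8]
tcp_rot: [-180.0, -0.2, 8.3]
ft_force: [-0.3, -1.3, 5.8]
finger_gap: -0.6
grip_force: 2.7
```

Request:
jog_arm:
  rows:
    - [[0,0,1],[0,0,0]]
    - [[0,0,2],[0,0,0]]
    - [[0,0,2],[0,0,0]]

```text
time: 17.35
tool_pos: [530.3, -29.8, 169.0]
tcp_rot: [-180.0, -0.2, 8.3]
ft_force: [-0.9, -2.3, 7.6]
finger_gap: 0.2
grip_force: 3.3
```

It's going down easily, so I'll carry on.

Request:
jog_arm:
  rows:
    - [[0,0,1],[0,0,0]]
    - [[0,0,2],[0,0,0]]
    - [[0,0,3],[0,0,0]]
    - [[0,0,4],[0,0,0]]
    - [[0,0,5],[0,0,0]]
    - [[0,0,6],[0,0,0]]
    - [[0,0,7],[0,0,0]]
    - [[0,0,8],[0,0,0]]
    - [[0,0,8],[0,0,0]]

```text
time: 18.25
tool_pos: [530.5, -30.3, 161.6]
tcp_rot: [180.0, -0.2, 8.3]
ft_force: [-2.3, -4.7, 9.2]
finger_gap: -0.0
grip_force: 4.9
```

Request:
jog_arm:
  rows:
    - [[0,0,1],[0,0,0]]
    - [[0,0,2],[0,0,0]]
    - [[0,0,3],[0,0,0]]
    - [[0,0,4],[0,0,0]]
    - [[0,0,5],[0,0,0]]
    - [[0,0,5],[0,0,0]]

```text
time: 18.85
tool_pos: [530.2, -30.7, 156.7]
tcp_rot: [179.9, -0.2, 8.3]
ft_force: [-4.4, -5.5, 10.1]
finger_gap: -0.1
grip_force: 5.4
```

Request:
jog_arm:
  rows:
    - [[0,0,1],[0,0,0]]
    - [[0,0,2],[0,0,0]]
    - [[0,0,3],[0,0,0]]
    - [[0,0,4],[0,0,0]]
    - [[0,0,5],[0,0,0]]
    - [[0,0,5],[0,0,0]]

```text
time: 19.45
tool_pos: [530.1, -30.6, 151.1]
tcp_rot: [180.0, -0.1, 8.3]
ft_force: [-2.2, -6.1, 9.0]
finger_gap: -0.2
grip_force: 4.1
```

Request:
jog_arm:
  rows:
    - [[0,0,1],[0,0,0]]
    - [[0,0,2],[0,0,0]]
    - [[0,0,3],[0,0,0]]
    - [[0,0,3],[0,0,0]]

```text
time: 19.85
tool_pos: [530.7, -31.0, 150.4]
tcp_rot: [179.9, -0.2, 8.3]
ft_force: [-9.0, -6.6, 23.1]
finger_gap: 0.4
grip_force: 11.5
```

Request:
jog_arm:
  rows:
    - [[0,0,-10],[0,0,0]]
    - [[0,0,-30],[0,0,0]]
    - [[0,0,-70],[0,0,0]]
    - [[0,0,-120],[0,0,0]]
    - [[0,0,-120],[0,0,0]]
    - [[0,0,-120],[0,0,0]]
    - [[0,0,-120],[0,0,0]]

```text
time: 20.55
tool_pos: [528.9, -29.2, 265.4]
tcp_rot: [-179.9, 0.0, 8.3]
ft_force: [-0.1, 0.4, -0.8]
finger_gap: -0.1
grip_force: 0.0
```

```bash
python3 - <<'E'
from h import *
pin()
im,_=snap('scene'); cv2.imwrite('pics/end.png',cv2.resize(im[130:280,180:340],(640,600),interpolation=cv2.INTER_CUBIC))
E
```

```text
pin 102 (array([150.5, 154.6, 155.5]), array([530.3, -28.4, 152.9]))
```

View pics/end.png

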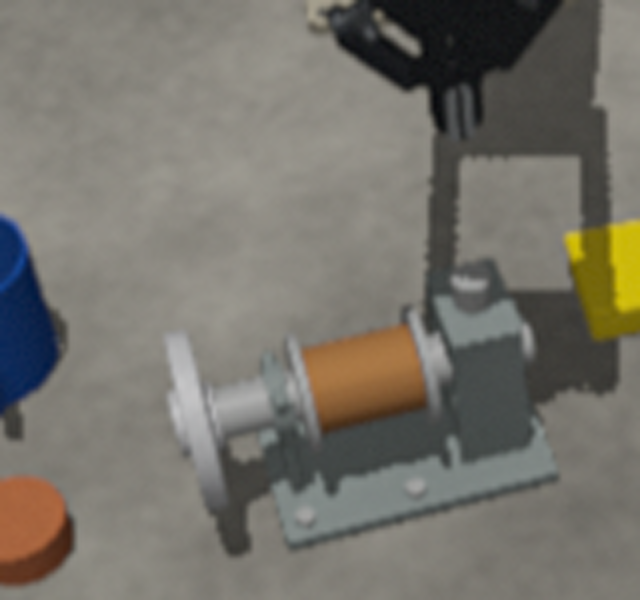

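The picture shows the head down on the housing at (475,285). I'll press once more, lightly, to confirm it's against the stop.

Request:
jog_arm:
  rows:
    - [[0,0,50],[0,0,0]]
    - [[0,0,90],[0,0,0]]
    - [[0,0,110],[0,0,0]]
    - [[0,0,115],[0,0,0]]
    - [[0,0,117],[0,0,0]]
    - [[0,0,119],[0,0,0]]
    - [[0,0,120],[0,0,0]]
    - [[0,0,121],[0,0,0]]
    - [[0,0,121],[0,0,0]]
    - [[0,0,121],[0,0,0]]

```text
time: 21.65
tool_pos: [527.8, -29.1, 150.0]
tcp_rot: [-179.9, 0.1, 8.3]
ft_force: [-30.3, 2.5, 47.9]
finger_gap: 0.2
grip_force: 23.1
```

Request:
jog_arm:
  rows:
    - [[0,0,1],[0,0,0]]
    - [[0,0,1.5],[0,0,0]]
    - [[0,0,1.5],[0,0,0]]

```text
time: 21.95
tool_pos: [527.9, -29.2, 150.0]
tcp_rot: [-179.9, 0.1, 8.3]
ft_force: [-36.4, 2.1, 58.1]
finger_gap: -0.2
grip_force: 28.2
```

Request:
jog_arm:
  rows:
    - [[0,0,-10],[0,0,0]]
    - [[0,0,-30],[0,0,0]]
    - [[0,0,-70],[0,0,0]]
    - [[0,0,-120],[0,0,0]]
    - [[0,0,-120],[0,0,0]]
    - [[0,0,-120],[0,0,0]]
    - [[0,0,-120],[0,0,0]]

```text
time: 22.65
tool_pos: [528.5, -29.2, 262.2]
tcp_rot: [-179.8, 0.1, 8.3]
ft_force: [-0.4, -0.2, 0.2]
finger_gap: 0.1
grip_force: 0.0
```

```bash
python3 - <<'E'
from h import *
pin()
E
```

```text
pin 106 (array([149.9, 153.7, 154.6]), array([530.1, -28.7, 152.4]))
```

It's on the hard stop: TCP z was 150.0, which matches the head's top when home. Handing in.

```bash
python3 -c "
from bench import r
print(r.hand_in())"
```

```text
the job is handed in; nothing more can be done
None
```

The windlass is locked and the job is handed in at about 23 s, though `hand_in()` gave no verdict: the pin dropped into the cross-hole and is down on its stop, but a last confirming press reached 58 N down (about 69 N total), over the 25 N needed and under the 160 N limit.

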